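# Bar the compressor just past compression and lock its crank

### The arm

A 6-joint arm with a two-finger parallel gripper is mounted at the origin on a cart in front of the work surface, level with it; the furniture and walls round the work are solid. World frame = base frame: x ahead of the robot, y to its left, z up, the work surface at z = 0. Lengths are in mm, angles in rad, forces in N, time in s.
With the tool pointing down it reaches from about 275 to 825 mm from the base axis. Payload 5.2 kg.
Tool frame: the origin (TCP) lies at the very end of the fingers, on their centre line; the grasp point (between the pads) lies 19 mm behind it; z points along the fingers, y is the line along which they close (so a half turn about z gives the same grasp; the last joint's range is limited). The gripper opens to 93 mm and grips with 3 to 60 N. Pads are 15 mm wide; open, the fingers measure 128 mm over their backs; the gripper's body (75 mm by 188 mm) begins 65 mm behind the grasp point.
Start: joints at [1.079, 0.259, 1.535, -0, 1.348, -0.203], TCP at [156.619, 527.234, 218.653] pointing down, gripper open.
Joint ranges: [-3.14, 3.14], [-0.91, 2.08], [0.19, 2.58], [-1.22, 4.36], [0.22, 2.71], [-3.12, 3.12]. Speed limits (rad/s): [2.57, 2.57, 3.14, 3.14, 3.14, 3.14].

### API

Orientations are given as [roll, pitch, yaw] about the fixed x, y, z axes, in that order (R = Rz(yaw) Ry(pitch) Rx(roll)).
In Python, from bench import robot gives the robot as it stands. The module is installed in compiled form; this text tells all that it offers. Calls block until the motion is done:
- robot.move_ptp(position, orientation): joint-space move of the TCP to a pose.
- robot.move_linear(position, ori=None, speed=150, f_stop=None): straight line of the TCP; ori=None keeps the orientation; speed is the mean speed in mm/s. With f_stop (N) it stops when the force on the tool has changed by that much, and returns True; else False.
- robot.move_j(angles): joint-space move.
- robot.move_gripper(opening): opening from 0.0 (shut) to 1.0 (fully open); the grip force is fixed at half the most; returns when the fingers have stopped.
- robot.sleep(seconds).
- robot.inverse_kinematics(position, orientation): joint angles nearest the present ones, or None.
- robot.get_image(name): name is "side" or "top" or "wrist"; returns a dict with "img" (384x512x3 uint8, blue, green, red), "fovy" (degrees; the focal length in pixels is half the picture's height over the tangent of half this angle, whatever the lens; pixels are square), "cx", "cy" (the principal point, pixels), "k1" (the pictures are not rectified: a ray, as slopes to the right and down, at radius r is drawn at 1 + k1 r^2 times it, then the intrinsics apply), "eye" and "orientation" of the camera in the world. Camera axes: x right, y down, z forward; pixel columns grow to the right and rows downward; lengths in mm; the calibration is good to about 2 mm. A picture is of the moment at which its call begins. There is no depth.
A pose or a line that the arm cannot do raises robot.MotionError and nothing moves.
- robot.hand_in(): hands the job in; it is judged then, once.
Readings, each from a call of its own:
- robot.current_t(): time.
- robot.current_qpos(): joint angles.
- robot.current_joint_vel(): joint speeds.
- robot.current_joint_efforts(): joint torques, N m.
- robot.current_tcp_pos(): TCP position.
- robot.current_eef_rot(): TCP orientation.
- robot.current_contact_force(): force on the tool from outside, world axes, zero at the start.
- robot.current_ft_torque(): the same for the moment, N m.
- robot.current_gripper_width(): opening from 0.0 (shut) to 1.0 (fully open).
- robot.current_finger_force(): force on a finger pad.
Only numpy, scipy, OpenCV 4.12 (cv2) and the standard library are available. Lean on these libraries where they do the work, as an engineer would, in place of code of your own. Each camera call takes 0.05 s, during which the arm holds its last target. There are 200 camera calls.

### The job

Lock the crank of the small compressor so that its piston seal can be changed: turn the flywheel clockwise by its handle (seen from the handle side), feel the resistance rise to its peak and give way, and stop just past it. Then, with the wheel standing still, put the red-headed locking pin from the wooden block into the hole on top of the crankcase until its head sits fully down, without forcing it and without turning the wheel while the pin is in the hole. Leave the bowls and the tape where they are.

Things in the scene. Friction and masses are not known exactly. Their poses are not given: they have to be found in the camera images.
- compressor: small bench compressor on a blue plate, fixed. Origin on the table under the lock hole; x along the crank axis (95 mm up) from handle to motor, y towards the finned cylinder, z up. Round the origin a crankcase 68 x 72 mm with a 50 x 50 mm boss on top. Motor to x = 153 mm. Higher than the boss are only the handle, the flywheel (to z = 165 mm) and a gauge at y = 121 mm (to z = 172 mm)
- handle_grip (a point): middle of the flywheel's black handle: a sleeve 20 mm thick, 72 mm long, spinning freely on a stud parallel to the compressor's x, 52 mm from the crank axis, its middle at x = -118 mm in the compressor's frame, 56 mm before the wheel. It starts anywhere from 137 degrees left to 12 right of the top, seen from the handle side; clockwise carries it over the top to the right (the compressor's -y)
- flywheel: grey flywheel, diameter 140 mm, x = -44 to -62 mm in the compressor's frame; its origin is on the crank axis at x = 0, its z axis points at the handle. It is clamped on the shaft at an unknown angle: the handle does not tell where the crank stands. First it turns lightly (2 to 3 N at the handle); after 12 to 70 degrees compression comes on
- crank_axis (a point): point on the crank axis at x = -118 mm, level with the handle's middle. From where it comes on, the resistance grows for some 30 degrees to a broad peak of 10 to 15 N at the handle and after about 47 degrees suddenly gives way. Past that the wheel is slack and stays where it is left; 40 degrees on it runs away. The lock notch is open from about 2 to 16 degrees past the give
- bore (a point): centre of the mouth of the lock hole, on top of the boss, 149 mm above the table. The hole is vertical, 13 mm wide with a 1.5 mm chamfer, 22 mm long; 24 mm under the mouth runs the rim of the crank web, hidden, with its notch 13 mm deep
- lock_pin: loose locking pin, upright in the wooden block: steel shank 10 mm thick, 37 mm long with a rounded tip, then a red knurled head 38 mm high and 20 mm thick (23 mm at its lower 6 mm), 100 g. Origin at the tip, z up. Home, its head rests on the boss, tip 37 mm under the mouth; if the notch is elsewhere the tip stops on the web and the head stays 13 mm up
- tool_block: wooden tool block, fixed, 56 x 110 x 46 mm high, origin under its centre; three holes in its top along its y axis; the pin stands in the one at y = -34 mm with its head resting on the block
- small_bowl: small white bowl, loose, 78 mm across, 43 mm high, origin under its centre; stays where it is
- cream_bowl: small cream and white bowl, loose, 76 mm across, 43 mm high, origin under its centre; stays where it is
- cup_bowl: deeper white bowl, loose, 86 mm across, 53 mm high, origin under its centre; stays where it is
- tape_roll: roll of masking tape, loose, 98 mm across, 25 mm high, origin under its centre; stays where it is

How it is judged:
By the outcome, as a careful person would: the job done as asked, in the order asked, and still so for the second after the job is handed in, with the robot touching nothing.
It also fails if it takes over 67 s, if anything falls off the work surface, if the arm or the gripper's body presses on something with over 40 N, if the wrist force passes 120 N, or if a joint passes its speed limit or range.

## Working session

There is one attempt and no reset: what is moved stays moved. The work goes in short steps, each a Python script; the robot and the scene stay as the last script left them, time stands still between calls to the robot, and variables do not carry over. Pictures are saved under pics/ and viewed, at most 10 in all, crops included, and the job is handed in when it is done.

```bash
mkdir -p pics; python3 - <<'E'
from bench import robot
import cv2,numpy as np
for n in("side","top"):
    d=robot.get_image(n); cv2.imwrite(f"pics/{n}0.png",d["img"]); print(n,{k:v for k,v in d.items() if k!="img"})
print(robot.current_t(),robot.current_eef_rot())
a=cv2.imread("pics/side0.png");b=cv2.imread("pics/top0.png")
E
```

```text
side {'fovy': 47.92035158538423, 'cx': 255.2885902155073, 'cy': 200.4638388556504, 'k1': 0.026616677424712173, 'eye': array([470.63476486, 890.61531673, 655.52289954]), 'orientation': array([-2.11215262, -0.01507267, -3.05925426])}
top {'fovy': 48.73533535044316, 'cx': 254.86635553811598, 'cy': 192.50394885214965, 'k1': -0.1607114679960533, 'eye': array([ 400.64785638,  -46.74060326, 1220.14679928]), 'orientation': array([-3.00486861e+00,  2.51107450e-03, -1.54399150e+00])}
0.1 [-3.14000379e+00 -3.63532095e-04  2.85282025e+00]
```

View pics/side0.png

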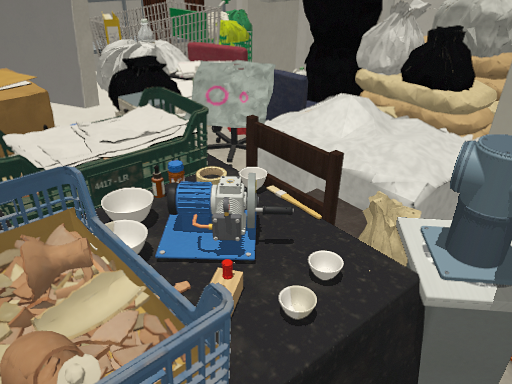

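View pics/top0.png

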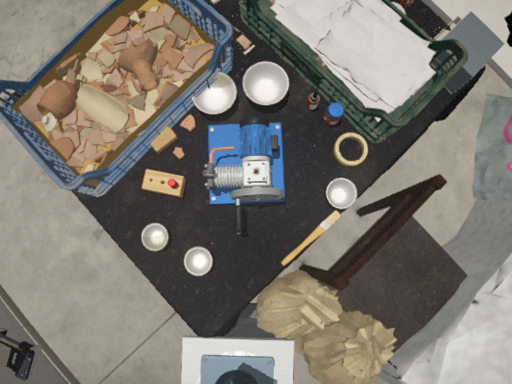

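Side view: the compressor is at about (215,215), its handle runs to (292,211), and the red pin head is at (227,268). Top view: hole at about (256,171), handle at (240,222), pin at (173,183). The handle points at the robot. I'll zoom in next.

```bash
cat > h.py <<'E'
from bench import robot
import cv2,numpy as np
from scipy.spatial.transform import Rotation as R
def cam(n):
    d=robot.get_image(n); d["R"]=R.from_euler("xyz",d["orientation"]).as_matrix(); d["f"]=d["img"].shape[0]/2/np.tan(np.radians(d["fovy"]/2)); return d
def ray(d,u,v):
    K=np.array([[d["f"],0,d["cx"]],[0,d["f"],d["cy"]],[0,0,1]])
    p=cv2.undistortPoints(np.array([[[u,v]]],float),K,np.array([d["k1"],0,0,0,0]))[0,0]
    return d["R"]@np.array([p[0],p[1],1])
def onz(d,u,v,z):
    r=ray(d,u,v); return d["eye"]+r*(z-d["eye"][2])/r[2]
def proj(d,P):
    p=(np.asarray(P,float)-d["eye"])@d["R"]; s=p[...,:2]/p[...,2:]
    return s*(1+d["k1"]*(s**2).sum(-1,keepdims=True))*d["f"]+[d["cx"],d["cy"]]
def tri(d1,a,d2,b):
    r1,r2=ray(d1,*a),ray(d2,*b); A=np.c_[r1,-r2]; s=np.linalg.lstsq(A,d2["eye"]-d1["eye"],rcond=None)[0]
    p,q=d1["eye"]+s[0]*r1,d2["eye"]+s[1]*r2; return (p+q)/2,np.linalg.norm(p-q)
E
python3 - <<'E'
from h import *
a=cv2.imread("pics/side0.png");b=cv2.imread("pics/top0.png")
A=cv2.resize(a[165:290,150:310],None,fx=4.8,fy=4.8,interpolation=cv2.INTER_CUBIC)
B=cv2.resize(b[115:245,135:295],None,fx=4.6,fy=4.6,interpolation=cv2.INTER_CUBIC)
cv2.imwrite("pics/sideC.png",A);cv2.imwrite("pics/topC.png",B)
t,s=cam("top"),cam("side")
def blob(d,box,f):
    x0,y0,x1,y1=box; h=cv2.cvtColor(d["img"],cv2.COLOR_BGR2HSV)[y0:y1,x0:x1]; m=f(h).astype(np.uint8)
    c=max(cv2.findContours(m,0,2)[0],key=cv2.contourArea); return c.reshape(-1,2)+[x0,y0]
red=lambda h:((h[...,0]<6)|(h[...,0]>172))&(h[...,1]>170)&(h[...,2]>90)
blue=lambda h:(h[...,0]>100)&(h[...,0]<125)&(h[...,1]>150)&(h[...,2]>60)
rt=blob(t,(140,165,190,200),red); rs=blob(s,(210,250,245,290),red)
ct,cs=rt.mean(0),rs.mean(0); print("red",ct,rt.min(0),rt.max(0),cs,rs.min(0),rs.max(0),tri(t,(rt.min(0)+rt.max(0))/2,s,(rs.min(0)+rs.max(0))/2))
wood=lambda h:(h[...,0]>8)&(h[...,0]<25)&(h[...,1]>80)&(h[...,2]>100)
wb=blob(t,(137,165,192,200),wood); r=cv2.minAreaRect(np.array(wb,np.float32)); print([onz(t,*p,46).round(1) for p in cv2.boxPoints(r)])
E
```

```text
red [173.75       185.08333333] [170 182] [176 187] [227.72727273 266.72727273] [221 259] [232 278] (array([578.50167677, 189.14266514,  61.05538007]), np.float64(4.0595077758878135))
[array([564.4, 285.1,  46. ]), array([625.1, 276.9,  46. ]), array([604.3, 158.5,  46. ]), array([544.4, 167.4,  46. ])]
```

View pics/sideC.png

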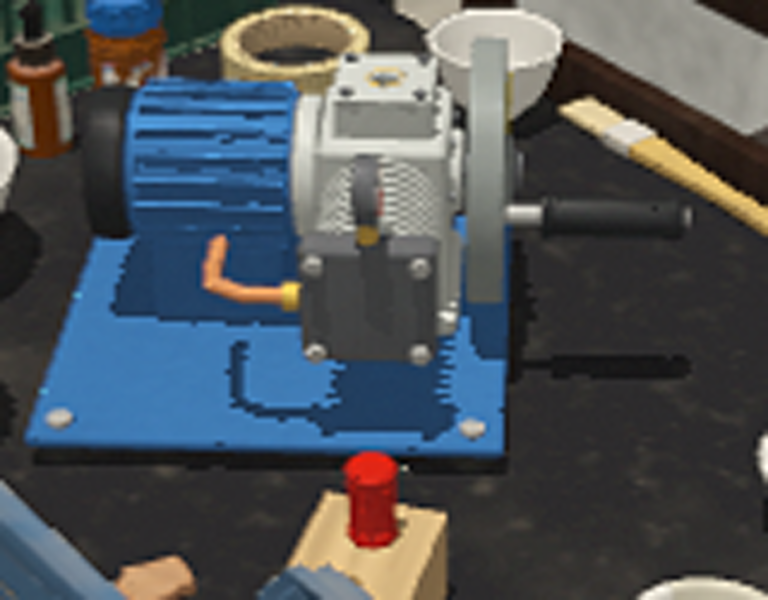

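View pics/topC.png

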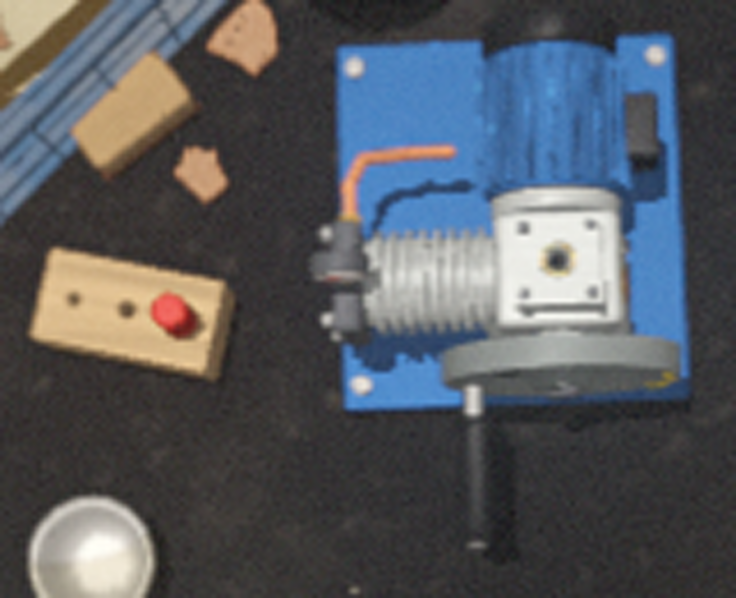

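Side crop: the handle sleeve runs (262.9,210.4)–(292.3,210.6) in full-image pixels, the hole is at (230.2,181.0) and the pin's head top at (227.3,262.1). Top crop: hole (256.3,171.3), sleeve (239.3,205.9)–(238.9,233.5), plate screws (212,129.6), (277.4,126.7), (213.7,198.7), head top (172.4,182).

```bash
python3 - <<'E'
from h import *
t,s=cam("top"),cam("side")
B=lambda x,y:(135+x/4.6-.4,115+y/4.6-.4)
S=lambda x,y:(150+x/4.8-.4,165+y/4.8-.4)
for n,a,b in [("hole",B(558,259),S(385,77)),("sl_wheel",B(480,416),S(542,218)),("sl_end",B(478,545),S(685,220)),("head",B(171,306),S(371,466)),
 ("scrA",B(354,67),S(59,418)),("scrC",B(362,385),S(472,428))]:
    p,e=tri(t,a,s,b); print(n,p.round(1),round(e,1))
print("hole z149",onz(t,*B(558,259),149),onz(s,*S(385,77),149)); print("head z84",onz(t,*B(171,306),84),onz(s,*S(371,466),84))
P=[onz(t,*B(*q),8)[:2] for q in[(354,67),(362,385),(655,54)]]
print(P,np.degrees(np.arctan2(*(P[0]-P[1])[::-1])),np.degrees(np.arctan2(*(P[0]-P[2])[::-1]))-90)
E
```

```text
hole [603.7 -41.3 146.9] 1.4
sl_wheel [519.2   1.9  94. ] 2.7
sl_end [445.6   0.6  96.6] 0.0
head [581.1 189.   79.9] 3.5
scrA [749.8  92.9  18.6] 0.8
scrC [545.8  79.2  17.7] 0.6
hole z149 [603.97397416 -41.26686128 149.        ] [602.40164185 -37.19852278 149.        ]
head z84 [582.22369256 188.27039245  84.        ] [578.53892741 194.31282685  84.        ]
[array([753.31400114,  94.17439799]), array([547.23438951,  80.26469171]), array([766.81445107, -99.45208942])] 3.861422667184573 3.9884469286675426
```

Geometry is consistent: yaw ≈3.9°, bore ≈(603.5,-41,149), handle middle ≈(482,1,95), which is about 90° left of the top at a radius of about 50 mm. I'll go above the handle and check with the wrist camera.

```bash
python3 - <<'E'
from h import *
for y in(.068,.068+np.pi): print(robot.inverse_kinematics([482,1,190],[np.pi,0,y]))
robot.move_ptp([482,1,190],[np.pi,0,.068+np.pi])
print(robot.current_t(),robot.current_qpos(),robot.current_contact_force())
w=cam("wrist");np.save("pics/w1.npy",w,allow_pickle=True);print(w["eye"],w["R"][:,2])
for n,P in dict(hole=[603.5,-41,149],end=[445.6,.6,95],tw=[519,2,95],ax=[485.8,-49,95]).items(): print(n,proj(w,P))
cv2.imwrite("pics/w1.png",w["img"])
E
```

```text
[-2.29874580e-01  1.58698745e-01  1.73575930e+00 -4.44089210e-16
  1.24713461e+00  1.27292175e+00]
[-0.22987458  0.15869875  1.7357593   0.          1.24713461 -1.86867091]
2.5167 [-2.28692568e-01  1.58597470e-01  1.73572316e+00  2.48902980e-04
  1.24719108e+00 -1.86832771e+00] [ 0.34739625 -0.54147521 -0.01768214]
[401.78020591  -4.04148656 356.12768638] [ 0.28689124  0.02070145 -0.95773946]
hole [198.42983382 328.32723597]
end [253.15131556 158.34081537]
tw [249.49199811 227.51046723]
ax [201.56936566 194.23999246]
```

View pics/w1.png

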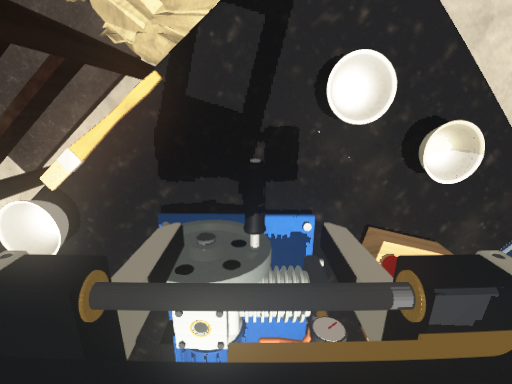

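The wrist view shows the handle end at (257,157), its wheel-side end at about (255,232) and the hole at (201,327), all about 3 px right of prediction. I'll combine the three views.

```bash
python3 - <<'E'
from h import *
w=np.load("pics/w1.npy",allow_pickle=True).item(); t,s=cam("top"),cam("side")
print(onz(w,201,327,149),onz(w,257,158,95),onz(w,255,232,95))
print("w scale",w["f"])
def multi(obs,z=None):
    A=np.zeros((3,3));b=np.zeros(3)
    for d,u in obs:
        r=ray(d,*u);r/=np.linalg.norm(r);M=np.eye(3)-np.outer(r,r);A+=M;b+=M@d["eye"]
    if z is not None: A[2,2]+=100;b[2]+=100*z
    return np.linalg.solve(A,b)
print(multi([(w,(201,327)),(t,(255.9,170.9)),(s,(229.8,180.6))],149))
E
```

```text
[601.697552   -38.54742863 149.        ] [445.00338031   4.31853564  95.        ] [523.75822294   8.16945082  95.        ]
w scale 269.64130175130254
[603.03429102 -39.72137513 148.98436964]
```

```bash
python3 - <<'E'
from h import *
u=np.array([np.cos(.068),np.sin(.068)])
p=np.array([484,3.8])-5*u
print(robot.move_linear([*p,77],speed=200,f_stop=8),robot.current_tcp_pos())
f0=robot.current_contact_force(); robot.move_gripper(0.0)
print(robot.current_t(),robot.current_gripper_width()*93,robot.current_finger_force(),f0,robot.current_contact_force(),robot.current_tcp_pos())
w=cam("wrist");cv2.imwrite("pics/w2.png",w["img"])
E
```

```text
False [479.68840054   3.41398721  77.63198445]
4.525 19.636533485737456 29.99937415122986 [-0.34610463 -0.57816374  0.59109165] [-0.41242666  2.64966377  0.12381042] [478.81300787   3.98381001  76.91298674]
```

```bash
cat > turn.py <<'E'
from h import *
import json,sys,os
u=np.array([np.cos(.068),np.sin(.068),0]);v=np.array([-u[1],u[0],0]);Z=np.array([0,0,1.])
def turn(nmax,step,speed=60,stop_drop=None,fmax=30):
    st=json.load(open("st.json")) if os.path.exists("st.json") else None
    if st is None:
        p=robot.current_tcp_pos(); st=dict(c=(p-52*v).tolist(),th=0.,r=52.,log=[])
    c=np.array(st["c"])
    for i in range(nmax):
        st["th"]+=step; a=np.radians(st["th"])
        er=np.cos(a)*v+np.sin(a)*Z; et=-np.sin(a)*v+np.cos(a)*Z
        robot.move_linear(c+st["r"]*er,speed=speed)
        f=np.array(robot.current_contact_force()); p=robot.current_tcp_pos()-c
        ft,fr=-f@et,f@er; am=np.degrees(np.arctan2(p@Z,p@v))
        st["r"]+=np.clip(.06*fr,-.5,.5)
        st["log"].append([st["th"],am,ft,fr]); print(round(robot.current_t(),2),round(st["th"],1),"meas %.1f ft %.1f fr %.1f r %.1f fx %.1f"%(am,ft,fr,st["r"],f@u))
        pk=max(l[2] for l in st["log"])
        if np.linalg.norm(f)>fmax: print("FORCE");break
        if stop_drop and pk>8 and ft<pk*stop_drop: print("GIVE");break
    json.dump(st,open("st.json","w"))
E
python3 -c "
from turn import *
turn(6,3)"
```

```text
4.83 3.0 meas 3.4 ft -0.8 fr 2.1 r 52.1 fx -0.5
5.08 6.0 meas 6.4 ft -1.6 fr -1.1 r 52.1 fx -0.5
5.33 9.0 meas 9.4 ft -1.9 fr -3.0 r 51.9 fx 0.2
5.58 12.0 meas 12.4 ft -0.7 fr -3.2 r 51.7 fx 0.3
5.83 15.0 meas 15.4 ft -1.5 fr -4.0 r 51.5 fx 1.4
6.08 18.0 meas 18.4 ft -0.7 fr -5.7 r 51.1 fx 0.9
```

```bash
python3 -c "
from h import *
print(robot.current_gripper_width()*93,robot.current_contact_force(),robot.current_finger_force())
a=cam('side')['img'][150:290,150:330];cv2.imwrite('pics/s2.png',cv2.resize(a,None,fx=4,fy=4,interpolation=2))"
```

```text
19.115136574935526 [ 1.31873407 -5.52619753 -1.07849394] 30.030008554458618
```

View pics/s2.png

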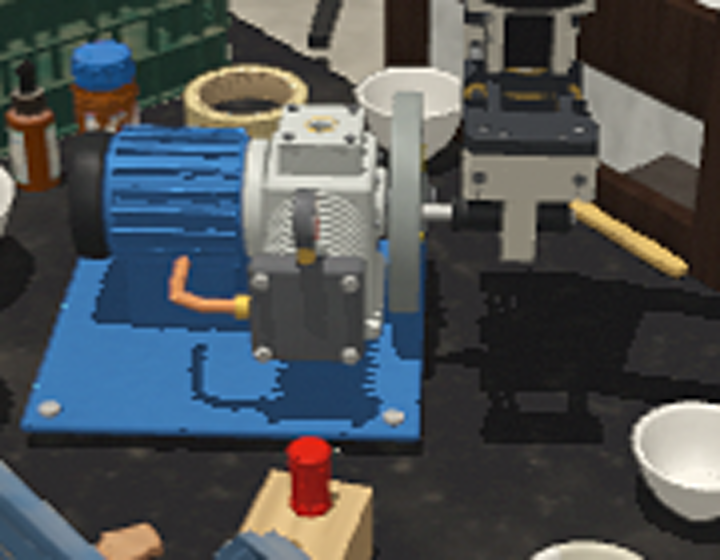

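The handle is rising with the fingers (row 213 in the crop, about 203 in the full image, up from 210), so the wheel is turning. I'll continue until the give.

```bash
sed -i 's/\.06\*fr,-.5,.5/.12*fr,-.8,.8/' turn.py; python3 -c "
from turn import *
turn(24,3,stop_drop=.8)"
```

```text
6.38 21.0 meas 21.3 ft -1.0 fr -5.5 r 50.4 fx 0.7
6.62 24.0 meas 24.3 ft -1.4 fr -3.4 r 50.0 fx 1.6
6.88 27.0 meas 27.3 ft -1.0 fr -4.0 r 49.6 fx 1.2
7.12 30.0 meas 30.0 ft -0.9 fr -1.7 r 49.4 fx 2.2
7.38 33.0 meas 33.0 ft 1.9 fr -1.2 r 49.2 fx 2.7
7.62 36.0 meas 35.9 ft 2.8 fr -3.2 r 48.8 fx 3.0
7.88 39.0 meas 38.7 ft 3.8 fr -1.3 r 48.7 fx 3.5
8.12 42.0 meas 41.5 ft 5.3 fr -1.7 r 48.5 fx 4.9
8.38 45.0 meas 44.2 ft 6.8 fr -2.0 r 48.2 fx 5.4
8.62 48.0 meas 46.8 ft 7.8 fr -1.4 r 48.1 fx 5.8
8.88 51.0 meas 49.5 ft 8.6 fr -3.2 r 47.7 fx 5.9
9.12 54.0 meas 52.1 ft 10.2 fr -2.0 r 47.4 fx 6.6
9.38 57.0 meas 54.6 ft 10.9 fr -3.2 r 47.1 fx 6.8
9.62 60.0 meas 57.2 ft 10.9 fr -1.4 r 46.9 fx 7.0
9.88 63.0 meas 59.8 ft 12.4 fr -0.4 r 46.8 fx 6.6
10.12 66.0 meas 62.5 ft 12.3 fr -1.4 r 46.7 fx 6.7
10.38 69.0 meas 65.3 ft 12.0 fr -1.2 r 46.5 fx 6.0
10.62 72.0 meas 68.0 ft 13.5 fr -0.3 r 46.5 fx 6.2
10.88 75.0 meas 71.0 ft 12.6 fr 0.3 r 46.5 fx 6.4
11.12 78.0 meas 73.9 ft 12.2 fr -1.5 r 46.3 fx 5.1
11.38 81.0 meas 77.3 ft 11.0 fr 0.2 r 46.4 fx 4.2
11.62 84.0 meas 81.4 ft 7.4 fr -0.4 r 46.3 fx 4.0
GIVE
```

```bash
python3 -c "
from turn import *
turn(4,1,speed=40)"
```

```text
11.88 85.0 meas 82.8 ft 6.2 fr 0.8 r 46.4 fx 4.2
12.12 86.0 meas 83.9 ft 7.3 fr 0.5 r 46.5 fx 3.4
12.38 87.0 meas 84.7 ft 6.6 fr -0.7 r 46.4 fx 4.0
12.62 88.0 meas 85.4 ft 7.8 fr -0.9 r 46.3 fx 4.0
```

```bash
python3 -c "
from turn import *
def rd():
    F=[]
    for i in range(5): robot.sleep(.06);F.append(robot.current_contact_force())
    print('mean',np.mean(F,0).round(1),'tq',np.round(robot.current_ft_torque(),2),robot.current_tcp_pos().round(2))
rd()
for k in range(2): turn(1,1,speed=20);rd()"
```

```text
mean [ 3.   8.5 -0.9] tq [ 1.44 -0.51  0.08] [481.8  -44.22 123.35]
13.17 89.0 meas 86.4 ft 7.8 fr -0.8 r 46.2 fx 3.2
mean [2.5 8.1 0. ] tq [ 1.36 -0.45  0.06] [481.81 -45.07 123.34]
13.71 90.0 meas 87.6 ft 8.3 fr 0.6 r 46.3 fx 3.3
mean [2.8 7.9 0.5] tq [ 1.31 -0.36  0.01] [481.88 -46.05 123.36]
```

The force dropped sharply from 12–13 N to 6–7 N near 80° (onset at about 34° + 47°), so we should be roughly 8° past the give. To tell friction from compression, I'll unload the arm gently and see if the wheel stays.

```bash
python3 -c "
from turn import *
turn(3,-1,speed=20)
robot.sleep(.3);print(robot.current_contact_force(),robot.current_tcp_pos())"
```

```text
14.25 89.0 meas 87.4 ft 5.2 fr -0.1 r 46.3 fx 2.7
14.5 88.0 meas 87.1 ft 5.2 fr 1.0 r 46.4 fx 2.4
14.75 87.0 meas 86.8 ft 3.1 fr 2.2 r 46.6 fx 1.0
[-0.92408383  3.82144167  1.80597247] [481.86695917 -45.46622045 123.21704854]
```

```bash
python3 - <<'E'
from turn import *
turn(1,-1,speed=20)
t,s=cam("top"),cam("side"); cv2.imwrite("pics/t3.png",t["img"])
robot.move_gripper(0.45)
print(robot.current_t(),robot.current_contact_force())
p=robot.current_tcp_pos()
robot.move_linear([p[0],p[1],p[2]+75],speed=200)
w=cam("wrist");np.save("pics/w3.npy",w,allow_pickle=True);cv2.imwrite("pics/w3.png",w["img"])
print(robot.current_t())
for th in(75,80,84,88,92):
    a=np.radians(th);q=np.array([485,-47.5,95])+52*(np.cos(a)*v+np.sin(a)*Z);print(th,proj(w,np.array([q-36*u,q+36*u])).round(1).tolist())
print(proj(w,[602.7,-39.5,149]))
E
```

```text
15.3 86.0 meas 86.4 ft 1.2 fr 1.2 r 46.8 fx -0.8
16.0 [-0.71902535  0.84594961  0.56054672]
16.575
75 [[264.3, 170.9], [263.1, 248.9]]
80 [[258.9, 171.2], [258.2, 249.4]]
84 [[254.6, 171.3], [254.2, 249.7]]
88 [[250.2, 171.4], [250.2, 249.8]]
92 [[245.8, 171.4], [246.2, 249.8]]
[248.38904475 324.64211643]
```

View pics/w3.png

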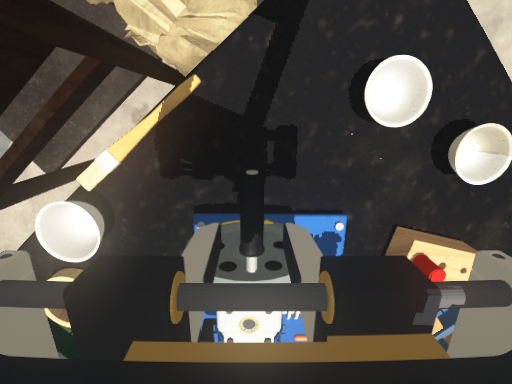

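The handle (end at (252,171), wheel end at (251,245)) stayed at about 87°, so the wheel is slack and standing still. The hole is at (249.5,324). Next, the pin.

```bash
python3 - <<'E'
from turn import *
O=[np.pi,0,.068+np.pi]
p=robot.current_tcp_pos(); robot.move_linear([p[0],p[1],225],O,speed=250)
# view with pin ahead in wrist picture
robot.move_ptp([500,190,225],O); robot.sleep(.2)
w=cam("wrist");np.save("pics/w4.npy",w,allow_pickle=True)
h=cv2.cvtColor(w["img"],cv2.COLOR_BGR2HSV);m=(((h[...,0]<6)|(h[...,0]>172))&(h[...,1]>150)&(h[...,2]>70)).astype(np.uint8)
n,l,st,c=cv2.connectedComponentsWithStats(m);print(robot.current_t(),[(st[i].tolist(),c[i].round(1)) for i in range(1,n) if st[i,4]>30])
print(proj(w,np.array([[581,190,84],[581,190,46]])))
cv2.imwrite("pics/w4.png",w["img"])
E
```

```text
18.0167 [([243, 224, 16, 27, 365], array([250.2, 237. ]))]
[[248.55497793 244.26757524]
 [248.85500478 231.44941254]]
```

View pics/w4.png

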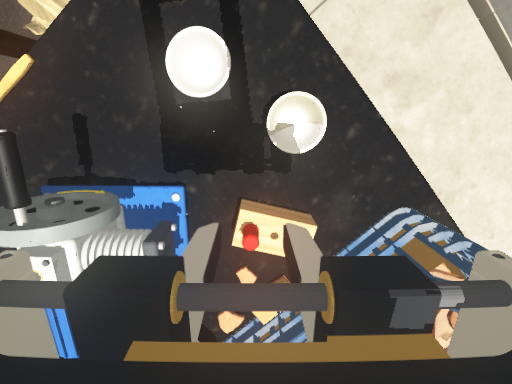

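The red head spans columns 243–258 and rows 224–250, which puts the pin at about (580,191). The crate and gauge are close by, so I'll grip with the closing line at 45°, parallel to the crate edge.

```bash
python3 - <<'E'
from turn import *
O=[np.pi,0,np.radians(225)]
robot.move_ptp([580.3,191,190],O)
print(robot.current_t(),robot.current_qpos().round(2))
robot.move_linear([580.3,191,100],speed=200)
print(robot.move_linear([580.3,191,54],speed=60,f_stop=6),robot.current_tcp_pos())
robot.move_gripper(0.0)
print(robot.current_t(),robot.current_gripper_width()*93,robot.current_finger_force(),robot.current_contact_force(),robot.current_tcp_pos())
E
```

```text
18.75 [ 0.13  0.39  1.42  0.    1.33 -2.22]
False [580.55517397 191.02786749  54.17579926]
20.7583 19.58259356286505 30.000354051589966 [-0.32514586  0.34721431  2.29766641] [580.42639326 191.09198194  54.30907026]
```

```bash
python3 - <<'E'
from turn import *
p=robot.current_tcp_pos()
robot.move_linear([p[0],p[1],245],speed=200); print(robot.current_t(),robot.current_gripper_width()*93,robot.current_contact_force())
B=[602.3,-39.2]
robot.move_linear([*B,245],speed=200); robot.move_linear([*B,204],speed=120); robot.sleep(.2)
print(robot.current_t(),robot.current_tcp_pos(),robot.current_contact_force())
s=cam("side");w=cam("wrist")
a=s["img"];q=proj(s,np.array([[*B,159],[*B,196],[*B,149]]));print(q)
c=cv2.resize(a[130:200,185:285],None,fx=6,fy=6,interpolation=2)
d=cv2.resize(w["img"][230:384,170:340],None,fx=2.6,fy=2.73,interpolation=2)
print(c.shape,d.shape)
cv2.imwrite("pics/s5.png",np.vstack([c[:420,:600]]));cv2.imwrite("pics/w5.png",d)
E
```

```text
21.8667 19.27485790899941 [-0.54942569 -0.46416878 -0.88402846]
23.8667 [602.90646424 -39.2291672  205.10937883] [-0.40589695  0.23536294 -0.75359764]
[[229.89476064 176.66320341]
 [229.65785056 163.0457554 ]
 [229.95710025 180.25910439]]
(420, 600, 3) (420, 442, 3)
```

View pics/s5.png

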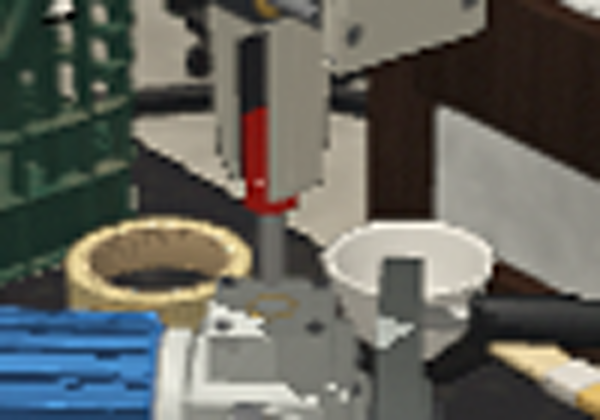

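The shank (crop x≈270, tip row 280) lines up with the hole's gold rim (270,305). I'll lower gently with a force stop.

```bash
cat > ins.py <<'E'
from turn import *
def down(z,f=4,sp=25):
    p=robot.current_tcp_pos(); h=robot.move_linear([*C,z],speed=sp,f_stop=f); print(h,robot.current_tcp_pos().round(1),np.round(robot.current_contact_force(),1),np.round(robot.current_ft_torque(),2),round(robot.current_t(),1)); return h
C=[602.3,-39.2]
E
python3 -c "
from ins import *
down(180)"
```

```text
False [602.4 -39.2 180.2] [-1.3 -0.2 -0.6] [ 0.06 -0.07 -0.03] 25.1
```

```bash
python3 -c "
from ins import *
if not down(165,f=4,sp=20): down(155.5,f=4,sp=15)"
```

```text
False [602.4 -39.2 165.1] [ 0.1  0.  -0.2] [ 0.09  0.09 -0.03] 26.0
True [602.2 -39.2 157.3] [0.4 0.4 4.5] [0.09 0.11 0.04] 26.5
```

It went past the web (about 170) and seated at TCP z 157.3, which is home. Releasing and retreating.

```bash
python3 - <<'E'
from turn import *
robot.move_gripper(0.4); p=robot.current_tcp_pos()
robot.move_linear([p[0],p[1],250],speed=150); robot.move_ptp([430,180,250],[np.pi,0,np.radians(225)])
robot.sleep(.3); s=cam("side");t=cam("top");print(robot.current_t(),robot.current_contact_force())
for d,b in((s,(200,140,260,200)),(t,(220,140,290,200))):
    x0,y0,x1,y1=b;h=cv2.cvtColor(d["img"],cv2.COLOR_BGR2HSV)[y0:y1,x0:x1];m=(((h[...,0]<6)|(h[...,0]>172))&(h[...,1]>150)&(h[...,2]>70)).astype(np.uint8)
    print(cv2.boundingRect(m),b[:2],proj(d,np.array([[602.5,-39.3,149],[602.5,-39.3,187]])).round(1).tolist())
c=cv2.resize(s["img"][140:215,180:300],None,fx=5,fy=5,interpolation=2);d=cv2.resize(t["img"][120:245,130:360],None,fx=2.6,fy=2.6,interpolation=2)
d=d[:,:600] if d.shape[1]>=600 else cv2.copyMakeBorder(d,0,0,0,600-d.shape[1],0)
o=np.vstack([c[:275],d]);print(o.shape);cv2.imwrite("pics/fin.png",o)
E
```

```text
29.2917 [-0.61745731 -0.53206728  0.1367082 ]
(26, 26, 9, 17) (200, 140) [[229.9, 180.2], [229.6, 166.4]]
(33, 26, 7, 9) (220, 140) [[255.1, 171.4], [255.1, 168.6]]
(600, 600, 3)
```

View pics/fin.png

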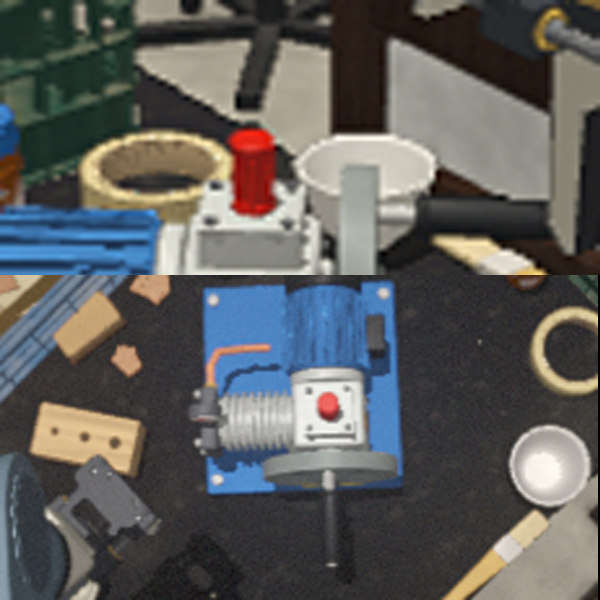

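The red head sits flush on the boss (side crop (252,170)), the block's hole is empty, and the gripper is clear.

```bash
python3 -c "
from bench import robot
print(robot.hand_in(),robot.current_t())"
```

```text
the job is handed in; nothing more can be done
the job is handed in; nothing more can be done
```

I turned the wheel clockwise to an estimated 5–8° past the give and seated the locking pin fully in the crankcase hole with no more than about 4.5 N; the bowls and tape were not touched, and the job was handed in at about 29 s.

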